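Hold a whetstone in the setting jig with one slanting push

ROBOT

A 6-joint arm with a two-finger parallel gripper is mounted at the origin on a cart in front of the work surface, level with it; the furniture and walls round the work are solid. World frame = base frame: x ahead of the robot, y to its left, z up, the work surface at z = 0. Lengths are in mm, angles in rad, forces in N, time in s.
With the tool pointing down it reaches from about 350 to 775 mm from the base axis. Payload 7.3 kg.
Tool frame: the origin (TCP) lies at the very end of the fingers, on their centre line; the grasp point (between the pads) lies bot.grip_point_offset behind it (bot.grip_point_offset is the distance from the TCP to the grasp point, in mm); z points along the fingers, y is the line along which they close (so a half turn about z gives the same grasp; the last joint's range is limited). The gripper opens to 92 mm and grips with 3 to 60 N. Pads are 19 mm wide; open, the fingers measure 130 mm over their backs; the gripper's body (75 mm by 190 mm) begins 47 mm behind the grasp point.
Start: joints at [1.008, 0.342, 1.524, -0, 1.275, -0.146], TCP at [212.527, 480.08, 226.741] pointing down, gripper open.
Joint ranges: [-2.53, 2.53], [-0.77, 2.02], [0.04, 2.7], [-1, 4.14], [0.28, 2.66], [-3.11, 3.11]. Speed limits (rad/s): [2.57, 2.57, 3.14, 3.14, 3.14, 3.14].

INTERFACE

Orientations are given as [roll, pitch, yaw] about the fixed x, y, z axes, in that order (R = Rz(yaw) Ry(pitch) Rx(roll)).
In Python, from plant import bot gives the robot as it stands. The module is installed in compiled form; this text tells all that it offers.
- The arm moves only by the tool carry_out, never from a script. Its argument "plan" is a list of rows, each an object of numbers: "tx", "ty", "tz": the shift along the world's x, y, z in mm; "rx", "ry", "rz": the turn, a rotation vector about the world's x, y, z in rad. A call has 1 to 12 rows; each row shifts and turns the commanded pose from where the row before left it; what a row does not reach is not made up. A row lasts 1/10 s, in which the tool goes at most 50 mm and 8.59 degrees, less where a joint would pass 70% of its speed; a pose out of reach is approached as far as the arm can. A call with a gripper value outside its range is refused whole. "gripper" is the closure, from 0 (fully open) to 1 (shut), set as the call begins (left out, the last holds). The fingers move at their own pace and stop on an object; the grip force is fixed at half the most. Time passes only in rows, so rows that do not move let the fingers close. It gives the time, the measured TCP pose, the force, the opening and the grip force at its end, in the units of the state.
- bot.get_obs(): the state, without advancing time (a new reading comes with each control period).
- bot.capture(name): name is "scene" or "side" or "wrist"; returns the picture (480x640x3 uint8, red, green, blue); there is no depth.
- bot.camera_model(name): a dict with "camera_matrix" (3x3 intrinsics, pixels), "R" (3x3) and "t" (3): a world point X has camera coordinates R X + t. Camera axes: x right, y down, z forward; pixel columns grow to the right and rows downward; lengths in mm; the calibration is good to about 2 mm. A picture is of the moment at which its call begins: read the wrist's pose just before it. camera_model takes no time and is no camera call; for the wrist camera it gives the pose at the moment of the call.
- bot.close_job(): hands the job in; it is judged then, once.
The state is a dict: "time": time; "joint_positions": joint angles; "dq": joint speeds; "tau": joint torques, N m; "tool_pos": TCP position; "tcp_rot": TCP orientation; "contact_force": force on the tool from outside, world axes, zero at the start; "moment": the same for the moment, N m; "grip_width": finger opening in mm; "finger_force": force on a finger pad.
Only numpy, scipy, OpenCV 4.12 (cv2) and the standard library are available. Lean on these libraries where they do the work, as an engineer would, in place of code of your own. Each camera call takes 0.05 s, during which the arm holds its last target. There are 200 camera calls.

TASK

Pick up the whetstone and lay it flat on the bed of the setting jig, with one end right up against the end stop and a long side flush along the blue fence. Then hold it there so that I can mark it: with one slanting push of the fingers, press it firmly against the fence and down on the bed at the same time, and finish while you are still pushing (do not let go). Leave the film can, the round gem box and the black frame where they stand.

Things in the scene. Friction and masses are not known exactly. Their poses are not given: they have to be found in the camera images.
- stone_center (a point): centre (half-way up) of the whetstone, a loose two-layer dressing stone (one layer tan, one dark grey), 34 (its x) x 90 (its y) x 21 mm (its z, up), about 140 g, lying flat near the front of the bench, straight ahead of the robot (another such stone at the far left back is fixed clutter)
- whetstone: the same whetstone; origin at the centre of its underside, 10.5 mm below stone_center, same axes
- jig: setting jig screwed to the bench (fixed, but place and yaw vary). Origin: centre of its underside, on the bench top; x points across the bed to the fence (roughly away from the robot), y along the fence to the end stop (roughly to the robot's left), z up. A stone fully home has its centre at x 27, y 21, z 22.5 mm, long axis along y. Two fixing lugs, 8 mm high, stick out 22 mm from the -x edge
- jig_bed: bed of the jig: flat grey plate on which the stone lies, 116 mm (x) by 160 mm (y), its top at z = 12 mm, edges at x = -58 and y = -80 mm (these two sides are open); origin and axes as jig
- jig_fence: blue upright fence along the whole +x side of the bed, 14 mm thick, inner face at x = +44 mm, top at z = 38 mm (screw heads 2 mm more), 5 mm higher than the stone lying on the bed, so that a finger between stone and fence keeps the stone off it; origin and axes as jig
- jig_stop: dark steel upright end stop at the +y end of the bed, 14 mm thick, inner face at y = +66 mm, from the fence out to x = -32 mm, top at z = 38 mm (screw heads 2 mm more); origin and axes as jig
- film_can_center (a point): centre of a black film can with grey lid, diameter 34, 51 mm tall, standing loose on the bench between the stone and the jig; leave alone
- gem_box_center (a point): centre of a round clear gem box, diameter 44, 20 mm tall, loose, farther back than the stone; leave alone
- slide_frame_center (a point): centre of a black square frame with a square opening, 50 x 58 x 12 mm, lying loose to the left of the stone; leave alone
Mind the look-alikes: they are no part of the job. What is shaped like the whetstone but red is not meant.

How it is judged:
By the outcome, as a careful person would: the job done as asked, in the order asked, and still so for the second after the job is handed in, while the arm keeps its last pose, push and grip.
It also fails if it takes over 67 s, if anything falls off the work surface, if the arm or the gripper's body presses on something with over 40 N, if the wrist force passes 120 N, or if a joint passes its speed limit or range.

## Working session

There is one attempt and no reset: what is moved stays moved. The work goes in short steps, Python scripts to look and compute and a tool call to move; the robot and the scene stay as the last step left them, time stands still between calls to the robot, and variables do not carry over. Pictures are saved under pics/ and viewed, at most 10 in all, crops included, and the job is handed in when it is done.

Besides the shell and the picture viewer there is one more tool, called after "Emit:" as name(argument=value, ...), one argument or row to a line, values as JSON. carry_out: Moves the arm, as the interface text tells. Its arguments: {"type":"object","properties":{"plan":{"type":"array"},"gripper":{"type":"number"}},"required":["plan"]}

```bash
mkdir -p pics
python3 - <<'E'
from plant import bot
import cv2, numpy as np
print(bot.grip_point_offset, bot.get_obs())
a=bot.capture("scene");b=bot.capture("side")
cv2.imwrite("pics/scene.png",a[:,:,::-1]);cv2.imwrite("pics/side.png",b[:,:,::-1])
for n in("scene","side","wrist"):print(n,bot.camera_model(n))
E
```

```text
18.8 {'time': 0.0, 'joint_positions': array([ 1.00798692e+00,  3.42746845e-01,  1.52501151e+00, -1.50809005e-05,
        1.27539138e+00, -1.46028940e-01]), 'dq': array([ 2.31202802e-03,  1.96068872e-03, -2.90294106e-04,  4.82071987e-04,
        1.23578033e-03,  3.38349798e-05]), 'tau': array([ 1.79928534e-04, -4.31236553e+01, -2.44225860e+01,  7.17364834e-02,
        5.58151701e-02, -1.13323679e-04]), 'tool_pos': array([212.31006449, 479.71465452, 226.03436518]), 'tcp_rot': array([-3.14005005e+00, -2.12304254e-04,  2.72481642e+00]), 'contact_force': array([ 0.54754967, -0.57270698,  0.59245264]), 'moment': array([-0.0042843 , -0.02535957,  0.02521041]), 'finger_force': 0.0, 'grip_width': 92.18252655151433}
scene {'camera_matrix': array([[557.53764548,   0.        , 318.14427453],
       [  0.        , 557.53764548, 251.17964197],
       [  0.        ,   0.        ,   1.        ]]), 'R': array([[ 6.21741537e-01, -7.83222391e-01,  3.83723435e-04],
       [-2.95389310e-01, -2.34941120e-01, -9.26038782e-01],
       [ 7.25384462e-01,  5.75643427e-01, -3.77428175e-01]]), 't': array([-369.87889317,  218.76656091, 1020.94036764])}
side {'camera_matrix': array([[506.08131364,   0.        , 315.47227144],
       [  0.        , 506.08131364, 246.92409785],
       [  0.        ,   0.        ,   1.        ]]), 'R': array([[-0.9140124 , -0.4056656 ,  0.00409196],
       [-0.16327281,  0.35860189, -0.91910101],
       [ 0.37138028, -0.84073783, -0.39400074]]), 't': array([498.80434019, 139.82822803, 789.76314296])}
wrist {'camera_matrix': array([[349.82408063,   0.        , 322.05529883],
       [  0.        , 349.82408063, 241.36329212],
       [  0.        ,   0.        ,   1.        ]]), 'R': array([[ 0.40505449,  0.91429029, -0.00203286],
       [ 0.88028581, -0.38938693,  0.27106219],
       [ 0.24703796, -0.11158446, -0.96255969]]), 't': array([-523.88612868,  -33.30059605,  390.95850089])}
```

View pics/scene.png

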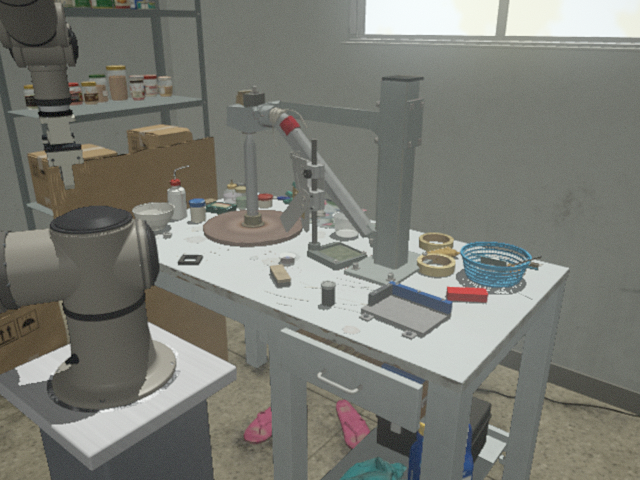

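View pics/side.png

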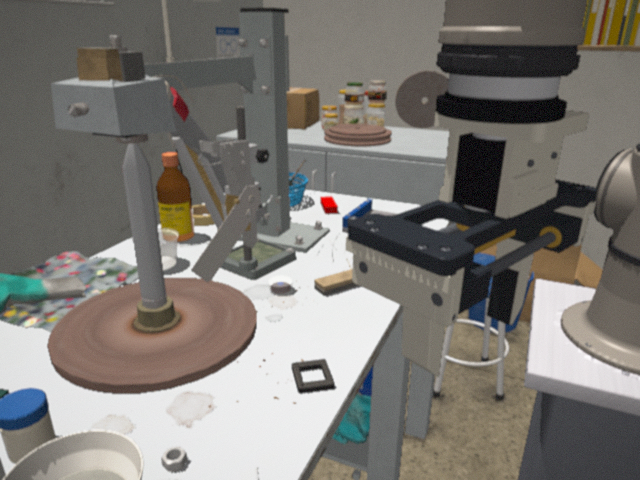

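The scene view shows the loose tan stone at about (280,274), the film can at (328,293), the gem box at (287,261), the frame at (190,259) and the jig at (407,307). The red block at (467,294) is a look-alike. The side view shows the stone at (336,280), partly hidden by the gripper. The stone at (280,274) fits the description: tan, at the front of the bench, straight ahead. I'll confirm it with one enlarged crop and rough positions.

```bash
cat > h.py <<'E'
import numpy as np, cv2
from plant import bot
def ray(m,uv,z):
    K,R,t=m["camera_matrix"],np.array(m["R"]),np.array(m["t"])
    uv=np.atleast_2d(np.array(uv,float)); d=(np.linalg.inv(K)@np.c_[uv,np.ones(len(uv))].T).T@R
    c=-R.T@t
    return c+d*((z-c[2])/d[:,2])[:,None]
E
python3 - <<'E'
from h import *
m=bot.camera_model("scene")
np.set_printoptions(suppress=True,precision=0)
for n,uv,z in(("stone",(280,273),15),("can",(328,284),51),("gem",(287,261),10),("frame",(190,259),6),("jigbed",(407,307),12),("red",(467,294),10)):print(n,ray(m,uv,z))
a=cv2.imread("pics/scene.png")[230:345,255:475]
cv2.imwrite("pics/crop.png",cv2.resize(a,None,fx=3.6,fy=3.6,interpolation=cv2.INTER_CUBIC))
E
```

```text
stone [[484.  33.  15.]]
can [[ 448. -145.   51.]]
gem [[560.  77.  10.]]
frame [[416. 295.   6.]]
jigbed [[ 528. -302.   12.]]
red [[ 674. -377.   10.]]
```

View pics/crop.png

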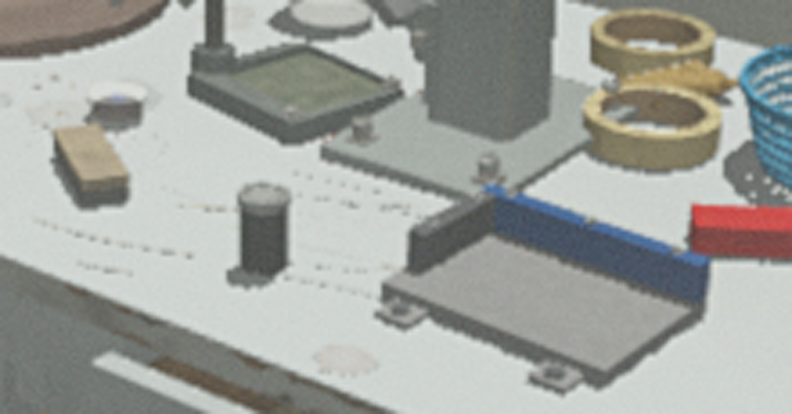

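The crop confirms the target: a tan top over dark grey at crop (90,165). The can is at (263,230), the gem box at (118,100), and the jig is empty, with the stop on the left and the fence at the back.

Run:
```python
from h import *
m=bot.camera_model("scene")
np.set_printoptions(suppress=True,precision=1)
f=lambda L:np.array(L)/3.6+[255,230]-.36
print("stone top",ray(m,f([(55,133),(97,124),(128,178),(80,190)]),21))
print("fence top",ray(m,f([(487,187),(708,258)]),38))
print("bed",ray(m,f([(385,283),(605,375)]),12))
print("spindle/column",ray(m,[(253,225),(312,245),(365,272),(325,255)],0))
```

```text
stone top [[487.4  70.1  21. ]
 [517.5  57.6  21. ]
 [463.1 -19.   21. ]
 [429.4  -6.5  21. ]]
fence top [[ 568.7 -232.1   38. ]
 [ 565.9 -387.2   38. ]]
bed [[ 461.2 -227.5   12. ]
 [ 447.6 -385.    12. ]]
spindle/column [[ 727.7  368.1    0. ]
 [ 710.1  114.     0. ]
 [ 648.3 -110.8    0. ]
 [ 674.2   38.9    0. ]]
```

Emit:
carry_out(
  plan=[
    {"tx": 22,"ty": -38,"rz": -0.148},
    {"tx": 22,"ty": -38,"rz": -0.148},
    {"tx": 22,"ty": -38,"rz": -0.148},
    {"tx": 22,"ty": -38,"rz": -0.148},
    {"tx": 22,"ty": -38,"rz": -0.148},
    {"tx": 22,"ty": -38,"rz": -0.148},
    {"tx": 22,"ty": -38,"rz": -0.148},
    {"tx": 22,"ty": -38,"rz": -0.148},
    {"tx": 22,"ty": -38,"rz": -0.148},
    {"tx": 22,"ty": -38,"rz": -0.148},
    {"tx": 22,"ty": -38,"rz": -0.148},
    {"tx": 20,"ty": -36,"rz": -0.148},
  ],
)

```text
invalid input at $.plan[0]: expected keys tx, ty, tz, rx, ry, rz
```

Run:
```python
from h import *
m=bot.camera_model("wrist"); o=bot.get_obs(); a=bot.capture("wrist")
print(o["tool_pos"],o["tcp_rot"],m)
b=a[:,:,::-1].copy(); cv2.imwrite("pics/w1.png",b)
hsv=cv2.cvtColor(b,cv2.COLOR_BGR2HSV)
k=cv2.inRange(hsv,(10,50,70),(28,200,255)); k=cv2.morphologyEx(k,cv2.MORPH_OPEN,np.ones((3,3)))
cs,_=cv2.findContours(k,0,2)
for c in sorted(cs,key=cv2.contourArea)[-3:]:
    r=cv2.minAreaRect(c); print(cv2.contourArea(c),r); p=ray(m,cv2.boxPoints(r),21); print(p.round(1),p.mean(0).round(1))
```

```text
[212.33354798 479.75391899 226.11316337] [-3.14022390e+00 -1.74970350e-04  2.72481623e+00] {'camera_matrix': array([[349.82408063,   0.        , 322.05529883],
       [  0.        , 349.82408063, 241.36329212],
       [  0.        ,   0.        ,   1.        ]]), 'R': array([[ 0.40505449,  0.91429029, -0.00203286],
       [ 0.88028581, -0.38938693,  0.27106219],
       [ 0.24703796, -0.11158446, -0.96255969]]), 't': array([-523.88612868,  -33.30059605,  390.95850089])}
1014.5 ((516.4349365234375, 332.23126220703125), (62.75868225097656, 31.778291702270508), 82.09283447265625)
[[384.9 618.8  21. ]
 [394.1 652.8  21. ]
 [477.2 641.3  21. ]
 [467.9 605.3  21. ]] [431.  629.5  21. ]
2651.0 ((472.5, 381.0), (12.0, 333.0), 90.0)
[[383.8 381.8  21. ]
 [546.  749.3  21. ]
 [563.2 746.3  21. ]
 [399.3 374.7  21. ]] [473.1 563.   21. ]
146521.5 ((319.5, 157.5), (315.0, 639.0), 90.0)
[[-87.2 292.9  21. ]
 [147.  820.6  21. ]
 [465.  763.8  21. ]
 [168.8  93.4  21. ]] [173.4 492.7  21. ]
```

View pics/w1.png

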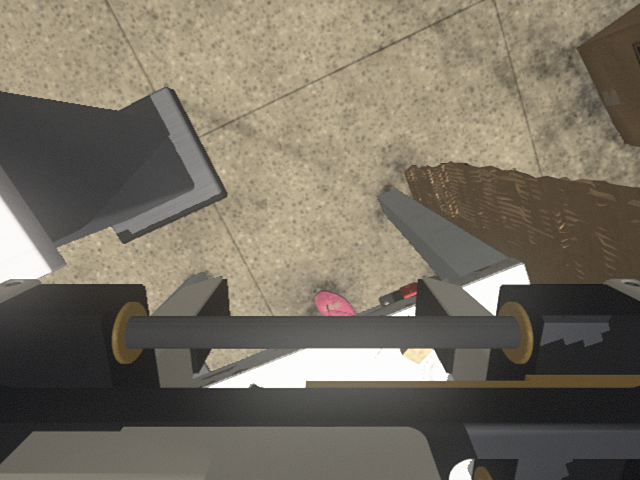

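The plan needs all six keys in every row, so the arm has not moved. The wrist picture is from the start pose and shows floor above row 280 and the gripper below it. The stone must therefore lie ahead on the tool +x side to be seen.

Emit:
carry_out(
  plan=[
    {"tx": 17.5,"ty": -44,"tz": 0,"rx": 0,"ry": 0,"rz": -0.148},
    {"tx": 17.5,"ty": -44,"tz": 0,"rx": 0,"ry": 0,"rz": -0.148},
    {"tx": 17.5,"ty": -44,"tz": 0,"rx": 0,"ry": 0,"rz": -0.148},
    {"tx": 17.5,"ty": -44,"tz": 0,"rx": 0,"ry": 0,"rz": -0.148},
    {"tx": 17.5,"ty": -44,"tz": 0,"rx": 0,"ry": 0,"rz": -0.148},
    {"tx": 17.5,"ty": -44,"tz": 0,"rx": 0,"ry": 0,"rz": -0.148},
    {"tx": 17.5,"ty": -44,"tz": 0,"rx": 0,"ry": 0,"rz": -0.148},
    {"tx": 17.5,"ty": -44,"tz": 0,"rx": 0,"ry": 0,"rz": -0.148},
    {"tx": 17.5,"ty": -44,"tz": 0,"rx": 0,"ry": 0,"rz": -0.148},
    {"tx": 17.5,"ty": -44,"tz": 0,"rx": 0,"ry": 0,"rz": -0.148},
    {"tx": 17.5,"ty": -44,"tz": 0,"rx": 0,"ry": 0,"rz": -0.148},
    {"tx": 17.5,"ty": -43,"tz": 0,"rx": 0,"ry": 0,"rz": -0.148},
  ],
)

```text
time: 1.35
tool_pos: [422.8, -49.0, 226.7]
tcp_rot: [3.141, -0.0, 0.942]
contact_force: [1.3, 0.3, -0.6]
grip_width: 91.6
finger_force: 0.0
```

Emit:
carry_out(
  plan=[
    {"tx": 0,"ty": 0,"tz": 0,"rx": 0,"ry": 0,"rz": 0},
    {"tx": 0,"ty": 0,"tz": 0,"rx": 0,"ry": 0,"rz": 0},
    {"tx": 0,"ty": 0,"tz": 0,"rx": 0,"ry": 0,"rz": 0},
  ],
)

```text
time: 1.65
tool_pos: [421.9, -46.0, 226.5]
tcp_rot: [-3.141, 0.0, 0.951]
contact_force: [0.1, 0.5, 0.2]
grip_width: 91.7
finger_force: 0.0
```

```bash
cat > w.py <<'E'
from h import *
import sys
m=bot.camera_model("wrist"); o=bot.get_obs(); a=bot.capture("wrist")
print(o["time"],o["tool_pos"],o["tcp_rot"],o["contact_force"])
b=a[:,:,::-1].copy(); cv2.imwrite(f"pics/{sys.argv[1]}.png",b)
np.savez(f"{sys.argv[1]}.npz",**m)
hsv=cv2.cvtColor(b,cv2.COLOR_BGR2HSV)
k=cv2.inRange(hsv,(10,50,60),(28,200,255)); k[275:]=0; k=cv2.morphologyEx(k,cv2.MORPH_OPEN,np.ones((5,5)))
cs,_=cv2.findContours(k,0,2)
for c in sorted(cs,key=cv2.contourArea)[-2:]:
    r=cv2.minAreaRect(c); print(cv2.contourArea(c),r); p=ray(m,cv2.boxPoints(r),float(sys.argv[2])); print(p.round(1),p.mean(0).round(1))
E
python3 w.py w2 21
```

```text
1.65 [421.91996212 -45.99936534 226.50135109] [-3.14055882e+00  6.24021106e-05  9.50579288e-01] [0.07640113 0.53782681 0.196679  ]
3141.5 ((325.3612060546875, 112.50708770751953), (96.92733764648438, 34.331207275390625), 89.36341094970703)
[[494.1  79.6  21. ]
 [520.7  61.   21. ]
 [470.7 -13.2  21. ]
 [442.2   6.8  21. ]] [481.9  33.6  21. ]
33080.5 ((100.49998474121094, 116.49998474121094), (200.99996948242188, 232.99996948242188), 0.0)
[[128.9 138.4  21. ]
 [299.  283.9  21. ]
 [446.8 178.3  21. ]
 [303.9  13.2  21. ]] [294.6 153.5  21. ]
```

View pics/w2.png

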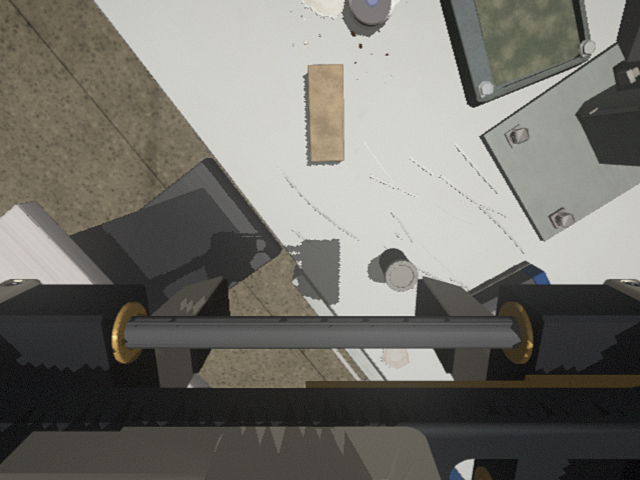

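The wrist view shows the tan stone at (325,112), measured 89 x 33 mm and centred at (482,34), parallel to the fingers to within 0.01 rad. The gem box is at (368,8) and the can at (398,272), both clear of the grasp. I'll go above the stone and down.

Emit:
carry_out(
  plan=[
    {"tx": 15,"ty": 20,"tz": -10,"rx": 0,"ry": 0,"rz": 0},
    {"tx": 15,"ty": 20,"tz": -20,"rx": 0,"ry": 0,"rz": 0},
    {"tx": 15,"ty": 20,"tz": -30,"rx": 0,"ry": 0,"rz": 0},
    {"tx": 15,"ty": 19.6,"tz": -30,"rx": 0,"ry": 0,"rz": 0},
    {"tx": 0,"ty": 0,"tz": -30,"rx": 0,"ry": 0,"rz": 0},
    {"tx": 0,"ty": 0,"tz": -30,"rx": 0,"ry": 0,"rz": 0},
    {"tx": 0,"ty": 0,"tz": -30,"rx": 0,"ry": 0,"rz": 0},
    {"tx": 0,"ty": 0,"tz": -20,"rx": 0,"ry": 0,"rz": 0},
    {"tx": 0,"ty": 0,"tz": -14,"rx": 0,"ry": 0,"rz": 0},
    {"tx": 0,"ty": 0,"tz": -8,"rx": 0,"ry": 0,"rz": 0},
    {"tx": 0,"ty": 0,"tz": 0,"rx": 0,"ry": 0,"rz": 0},
    {"tx": 0,"ty": 0,"tz": 0,"rx": 0,"ry": 0,"rz": 0},
  ],
)

```text
time: 2.9
tool_pos: [482.8, 33.2, 5.4]
tcp_rot: [3.141, -0.0, 0.95]
contact_force: [-1.2, 0.2, 0.8]
grip_width: 91.8
finger_force: 0.0
```

Emit:
carry_out(
  plan=[
    {"tx": 0,"ty": 0,"tz": 0,"rx": 0,"ry": 0,"rz": 0},
    {"tx": 0,"ty": 0,"tz": 0,"rx": 0,"ry": 0,"rz": 0},
    {"tx": 0,"ty": 0,"tz": 0,"rx": 0,"ry": 0,"rz": 0},
    {"tx": 0,"ty": 0,"tz": 0,"rx": 0,"ry": 0,"rz": 0},
    {"tx": 0,"ty": 0,"tz": 0,"rx": 0,"ry": 0,"rz": 0},
    {"tx": 0,"ty": 0,"tz": 0,"rx": 0,"ry": 0,"rz": 0},
    {"tx": 0,"ty": 0,"tz": 0,"rx": 0,"ry": 0,"rz": 0},
    {"tx": 0,"ty": 0,"tz": 0,"rx": 0,"ry": 0,"rz": 0},
    {"tx": 0,"ty": 0,"tz": 0,"rx": 0,"ry": 0,"rz": 0},
    {"tx": 0,"ty": 0,"tz": 0,"rx": 0,"ry": 0,"rz": 0},
  ],
  gripper=1,
)

```text
time: 3.9
tool_pos: [482.5, 32.7, 4.7]
tcp_rot: [3.142, 0.0, 0.949]
contact_force: [1.0, 0.2, 0.5]
grip_width: 34.3
finger_force: 29.8
```

Emit:
carry_out(
  plan=[
    {"tx": 0,"ty": 0,"tz": 20,"rx": 0,"ry": 0,"rz": 0},
    {"tx": 0,"ty": 0,"tz": 40,"rx": 0,"ry": 0,"rz": 0},
    {"tx": 0,"ty": -10,"tz": 40,"rx": 0,"ry": 0,"rz": 0},
    {"tx": 2,"ty": -25,"tz": 35,"rx": 0,"ry": 0,"rz": 0.06},
    {"tx": 3,"ty": -35,"tz": 30,"rx": 0,"ry": 0,"rz": 0.06},
    {"tx": 3,"ty": -40,"tz": 20,"rx": 0,"ry": 0,"rz": 0.06},
    {"tx": 3,"ty": -40,"tz": 20,"rx": 0,"ry": 0,"rz": 0.06},
    {"tx": 3,"ty": -40,"tz": 15,"rx": 0,"ry": 0,"rz": 0.06},
    {"tx": 3,"ty": -40,"tz": 5,"rx": 0,"ry": 0,"rz": 0.06},
    {"tx": 3,"ty": -40,"tz": 0,"rx": 0,"ry": 0,"rz": 0.06},
    {"tx": 3,"ty": -40,"tz": 0,"rx": 0,"ry": 0,"rz": 0.06},
    {"tx": 3,"ty": -40,"tz": 0,"rx": 0,"ry": 0,"rz": 0.06},
  ],
)

```text
time: 5.1
tool_pos: [508.2, -318.8, 229.4]
tcp_rot: [-3.141, -0.001, 1.491]
contact_force: [1.8, 0.0, -1.0]
grip_width: 34.2
finger_force: 29.8
```

Emit:
carry_out(
  plan=[
    {"tx": 3,"ty": -40,"tz": 0,"rx": 0,"ry": 0,"rz": 0.03},
    {"tx": 3,"ty": -40,"tz": 0,"rx": 0,"ry": 0,"rz": 0},
    {"tx": 0,"ty": -33,"tz": 0,"rx": 0,"ry": 0,"rz": 0},
    {"tx": 0,"ty": 0,"tz": 0,"rx": 0,"ry": 0,"rz": 0},
    {"tx": 0,"ty": 0,"tz": 0,"rx": 0,"ry": 0,"rz": 0},
    {"tx": 0,"ty": 0,"tz": 0,"rx": 0,"ry": 0,"rz": 0},
  ],
)

```text
time: 5.7
tool_pos: [514.5, -429.3, 229.4]
tcp_rot: [-3.141, -0.001, 1.519]
contact_force: [-0.4, -0.1, -1.5]
grip_width: 34.1
finger_force: 29.8
```

```bash
python3 w.py w3 12
```

```text
5.7 [ 514.54662623 -429.27292764  229.4337853 ] [-3.14104825e+00 -1.05577375e-03  1.51940729e+00] [-0.37392298 -0.08030184 -1.47968192]
4882.5 ((320.0, 242.0), (64.0, 80.0), 90.0)
[[ 468.3 -424.    12. ]
 [ 555.2 -428.5   12. ]
 [ 553.5 -502.8   12. ]
 [ 462.  -498.    12. ]] [ 509.8 -463.3   12. ]
32662.0 ((96.99998474121094, 154.99998474121094), (193.99996948242188, 237.99996948242188), -0.0)
[[ 142.3 -481.3   12. ]
 [ 214.9 -242.    12. ]
 [ 400.2 -251.5   12. ]
 [ 363.8 -492.9   12. ]] [ 280.3 -366.9   12. ]
```

View pics/w3.png

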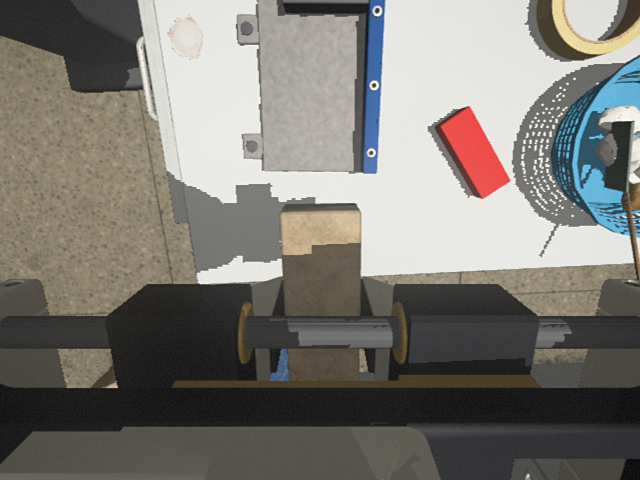

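The wrist view shows the bed between columns 262 and 362 and rows 14 and 171. The blue fence top is at columns 366–382, the stop is at rows 0–13, and the held stone is at (320,245). The red block is at (474,152).

Run:
```python
from h import *
np.set_printoptions(suppress=True,precision=1)
b=cv2.imread("pics/w3.png");m=dict(np.load("w3.npz"))
hsv=cv2.cvtColor(b,cv2.COLOR_BGR2HSV)
blue=cv2.inRange(hsv,(105,90,90),(125,255,255)); blue[200:]=0; blue[:,420:]=0
g=cv2.cvtColor(b,cv2.COLOR_BGR2GRAY).astype(int)
# fence top sides
for side in(0,-1):
    P=[(np.where(blue[r])[0][side]+(0.5 if side else -.5),r) for r in range(20,165) if blue[r].any()]
    p=ray(m,P,38); k=np.polyfit(p[:,1],p[:,0],1); k=np.polyfit(*(lambda q:(q[:,1],q[:,0]))(p[abs(np.polyval(k,p[:,1])-p[:,0])<1]),1); print("fence",side,"slope",k[0],"x at y=-300",np.polyval(k,-300),len(P))
print("bed left edge rows:",[(r,b[r,252:270].mean(1).astype(int).tolist()) for r in(60,110,165)])
print("front col300:",g[164:178,300].tolist(),"col 340",g[164:178,340].tolist(),"stop col 300",g[0:22,300].tolist(),"col 350",g[0:22,350].tolist(), "fence front col 375",b[166:180,375].tolist())
```

```text
fence 0 slope 0.061879745362416035 x at y=-300 560.8749482947424 145
fence -1 slope 0.05900495140369654 x at y=-300 574.05563597321 145
bed left edge rows: [(60, [234, 232, 232, 235, 237, 201, 114, 114, 145, 165, 164, 160, 160, 160, 160, 159, 159, 162]), (110, [233, 232, 234, 232, 234, 235, 240, 201, 119, 131, 158, 174, 165, 161, 159, 159, 155, 162]), (165, [232, 234, 233, 233, 232, 231, 233, 235, 238, 203, 123, 132, 161, 175, 167, 163, 162, 165])]
front col300: [174, 171, 170, 168, 171, 170, 144, 170, 238, 236, 234, 234, 234, 234] col 340 [183, 184, 180, 181, 181, 177, 165, 167, 241, 236, 235, 234, 233, 234] stop col 300 [117, 115, 82, 49, 30, 32, 27, 29, 31, 33, 32, 35, 33, 56, 71, 73, 100, 164, 163, 166, 163, 163] col 350 [119, 124, 97, 67, 28, 34, 32, 35, 30, 32, 30, 31, 33, 50, 75, 102, 175, 176, 170, 167, 163, 163] fence front col 375 [[182, 123, 84], [181, 118, 80], [182, 120, 83], [182, 121, 86], [179, 116, 82], [177, 116, 79], [173, 119, 91], [170, 158, 149], [232, 239, 241], [230, 235, 236], [229, 234, 235], [227, 232, 233], [228, 233, 233], [230, 233, 233]]
```

Run:
```python
from h import *
np.set_printoptions(suppress=True,precision=1)
m=dict(np.load("w3.npz"))
th=-0.0605; R=np.array([[np.cos(th),-np.sin(th)],[np.sin(th),np.cos(th)]])
O=np.array([560.5-44,-300.]) # provisional
J=lambda uv,z:(ray(m,uv,z)[:,:2]-O)@R
print("bed left (x=-58)",J([(258.5,60),(260,110),(262.5,165)],12))
print("bed front y=-80",J([(300,171),(340,171.3)],12),"fence front",J([(375,173)],38))
print("stop base y=66",J([(300,16),(350,15)],12)," stop top",J([(300,13),(350,13),(300,3),(350,3.)],38))
print("held stone top end", ray(m,[(283,211),(360,211)],229.4-4.7+21))
```

```text
bed left (x=-58) [[-58.1  21.1]
 [-58.4 -24.6]
 [-57.9 -78.9]]
bed front y=-80 [[-18.6 -84.8]
 [ 23.7 -84.7]] fence front [[ 56.8 -84.1]]
stop base y=66 [[-17.4  59.2]
 [ 29.8  60.4]]  stop top [[-15.9  53.5]
 [ 28.   53.9]
 [-15.8  61.1]
 [ 27.8  61.5]]
held stone top end [[ 499.9 -382.6  245.7]
 [ 531.5 -384.3  245.7]]
```

The jig origin works out at about (516,-305) with yaw -0.06; the bed and fence edges agree with their given sizes to within 1–2 mm. I'll go above the bed and lower the stone, leaving finger room at the fence and a gap to the stop.

Emit:
carry_out(
  plan=[
    {"tx": -2,"ty": 30,"tz": 0,"rx": 0,"ry": 0,"rz": -0.009},
    {"tx": -2,"ty": 40,"tz": -10,"rx": 0,"ry": 0,"rz": 0},
    {"tx": -1.4,"ty": 40,"tz": -20,"rx": 0,"ry": 0,"rz": 0},
    {"tx": 0,"ty": 29,"tz": -30,"rx": 0,"ry": 0,"rz": 0},
    {"tx": 0,"ty": 0,"tz": -35,"rx": 0,"ry": 0,"rz": 0},
    {"tx": 0,"ty": 0,"tz": -35,"rx": 0,"ry": 0,"rz": 0},
    {"tx": 0,"ty": 0,"tz": -30,"rx": 0,"ry": 0,"rz": 0},
    {"tx": 0,"ty": 0,"tz": -20,"rx": 0,"ry": 0,"rz": 0},
    {"tx": 0,"ty": 0,"tz": -15,"rx": 0,"ry": 0,"rz": 0},
    {"tx": 0,"ty": 0,"tz": -8,"rx": 0,"ry": 0,"rz": 0},
    {"tx": 0,"ty": 0,"tz": 0,"rx": 0,"ry": 0,"rz": 0},
    {"tx": 0,"ty": 0,"tz": 0,"rx": 0,"ry": 0,"rz": 0},
  ],
)

```text
time: 6.95
tool_pos: [509.6, -291.2, 27.7]
tcp_rot: [3.14, 0.001, 1.51]
contact_force: [0.3, 0.6, -1.0]
grip_width: 33.9
finger_force: 29.8
```

Emit:
carry_out(
  plan=[
    {"tx": 0,"ty": 0,"tz": -3,"rx": 0,"ry": 0,"rz": 0},
    {"tx": 0,"ty": 0,"tz": -3,"rx": 0,"ry": 0,"rz": 0},
    {"tx": 0,"ty": 0,"tz": -2,"rx": 0,"ry": 0,"rz": 0},
    {"tx": 0,"ty": 0,"tz": 0,"rx": 0,"ry": 0,"rz": 0},
    {"tx": 0,"ty": 0,"tz": 0,"rx": 0,"ry": 0,"rz": 0},
  ],
)

```text
time: 7.45
tool_pos: [509.1, -291.3, 18.7]
tcp_rot: [3.142, -0.0, 1.51]
contact_force: [-0.1, -0.8, -0.5]
grip_width: 34.1
finger_force: 29.8
```

Next I lower the stone to touch the bed.

Emit:
carry_out(
  plan=[
    {"tx": 0,"ty": 0,"tz": -1,"rx": 0,"ry": 0,"rz": 0},
    {"tx": 0,"ty": 0,"tz": -1,"rx": 0,"ry": 0,"rz": 0},
    {"tx": 0,"ty": 0,"tz": -0.5,"rx": 0,"ry": 0,"rz": 0},
    {"tx": 0,"ty": 0,"tz": 0,"rx": 0,"ry": 0,"rz": 0},
    {"tx": 0,"ty": 0,"tz": 0,"rx": 0,"ry": 0,"rz": 0},
  ],
)

```text
time: 7.95
tool_pos: [509.2, -291.4, 16.7]
tcp_rot: [3.141, 0.0, 1.51]
contact_force: [-1.2, 1.1, 5.5]
grip_width: 34.2
finger_force: 29.8
```

Emit:
carry_out(
  plan=[
    {"tx": 0.12,"ty": 2,"tz": 0,"rx": 0,"ry": 0,"rz": 0},
    {"tx": 0.12,"ty": 2,"tz": 0,"rx": 0,"ry": 0,"rz": 0},
    {"tx": 0.06,"ty": 1,"tz": 0,"rx": 0,"ry": 0,"rz": 0},
    {"tx": 0.06,"ty": 1,"tz": 0,"rx": 0,"ry": 0,"rz": 0},
    {"tx": 0,"ty": 0,"tz": 0,"rx": 0,"ry": 0,"rz": 0},
    {"tx": 0,"ty": 0,"tz": 0,"rx": 0,"ry": 0,"rz": 0},
  ],
)

```text
time: 8.55
tool_pos: [510.0, -285.8, 16.7]
tcp_rot: [3.14, 0.001, 1.51]
contact_force: [-1.0, -3.3, 5.9]
grip_width: 33.9
finger_force: 29.8
```

Emit:
carry_out(
  plan=[
    {"tx": 0.06,"ty": 1,"tz": 0,"rx": 0,"ry": 0,"rz": 0},
    {"tx": 0.06,"ty": 1,"tz": 0,"rx": 0,"ry": 0,"rz": 0},
    {"tx": 0,"ty": 0,"tz": 0,"rx": 0,"ry": 0,"rz": 0},
    {"tx": 0,"ty": 0,"tz": 0,"rx": 0,"ry": 0,"rz": 0},
  ],
)

```text
time: 8.95
tool_pos: [510.1, -284.3, 16.7]
tcp_rot: [3.14, 0.002, 1.51]
contact_force: [-0.2, -4.8, 4.9]
grip_width: 34.0
finger_force: 29.8
```

Emit:
carry_out(
  plan=[
    {"tx": 0.06,"ty": 1,"tz": 0,"rx": 0,"ry": 0,"rz": 0},
    {"tx": 0,"ty": 0,"tz": 0,"rx": 0,"ry": 0,"rz": 0},
    {"tx": 0,"ty": 0,"tz": 0,"rx": 0,"ry": 0,"rz": 0},
  ],
)

```text
time: 9.25
tool_pos: [510.1, -284.2, 16.7]
tcp_rot: [3.14, 0.003, 1.51]
contact_force: [-1.2, -8.3, 4.0]
grip_width: 34.3
finger_force: 29.8
```

The stone touches the bed and then the stop, as the force rises with no motion. I'll press one more mm, open partly, and rise.

Emit:
carry_out(
  plan=[
    {"tx": 0.06,"ty": 1,"tz": 0,"rx": 0,"ry": 0,"rz": 0},
    {"tx": 0,"ty": 0,"tz": 0,"rx": 0,"ry": 0,"rz": 0},
    {"tx": 0,"ty": 0,"tz": 0,"rx": 0,"ry": 0,"rz": 0},
  ],
)

```text
time: 9.55
tool_pos: [510.1, -284.2, 16.7]
tcp_rot: [3.139, 0.004, 1.51]
contact_force: [-1.7, -12.5, 2.8]
grip_width: 34.0
finger_force: 29.8
```

Emit:
carry_out(
  plan=[
    {"tx": 0,"ty": 0,"tz": 0,"rx": 0,"ry": 0,"rz": 0},
    {"tx": 0,"ty": 0,"tz": 0,"rx": 0,"ry": 0,"rz": 0},
    {"tx": 0,"ty": 0,"tz": 0,"rx": 0,"ry": 0,"rz": 0},
    {"tx": 0,"ty": 0,"tz": 0,"rx": 0,"ry": 0,"rz": 0},
    {"tx": 0,"ty": 0,"tz": 0,"rx": 0,"ry": 0,"rz": 0},
  ],
  gripper=0.5,
)

```text
time: 10.05
tool_pos: [509.7, -280.9, 16.0]
tcp_rot: [-3.141, -0.0, 1.51]
contact_force: [-0.2, -0.4, -0.4]
grip_width: 45.4
finger_force: 0.0
```

Emit:
carry_out(
  plan=[
    {"tx": 0,"ty": 0,"tz": 15,"rx": 0,"ry": 0,"rz": 0},
    {"tx": 0,"ty": 0,"tz": 25,"rx": 0,"ry": 0,"rz": 0},
    {"tx": 0,"ty": 0,"tz": 40,"rx": 0,"ry": 0,"rz": 0},
    {"tx": 0,"ty": 0,"tz": 40,"rx": 0,"ry": 0,"rz": -0.1},
    {"tx": 0,"ty": 0,"tz": 20,"rx": 0,"ry": 0,"rz": -0.14},
    {"tx": 0,"ty": 0,"tz": 0,"rx": 0,"ry": 0,"rz": -0.14},
    {"tx": 0,"ty": 0,"tz": 0,"rx": 0,"ry": 0,"rz": -0.14},
    {"tx": 0,"ty": 0,"tz": 0,"rx": 0,"ry": 0,"rz": -0.14},
    {"tx": 0,"ty": 0,"tz": 0,"rx": 0,"ry": 0,"rz": -0.14},
    {"tx": 0,"ty": 0,"tz": 0,"rx": 0,"ry": 0,"rz": -0.14},
    {"tx": 0,"ty": 0,"tz": 0,"rx": 0,"ry": 0,"rz": -0.14},
    {"tx": 0,"ty": 0,"tz": 0,"rx": 0,"ry": 0,"rz": -0.14},
  ],
  gripper=1,
)

```text
time: 11.25
tool_pos: [509.7, -281.1, 156.1]
tcp_rot: [-3.141, 0.0, 0.284]
contact_force: [-0.4, -0.0, 0.6]
grip_width: 0.2
finger_force: 0.0
```

I set the gripper to close as the rise began, so I will check that the stone has not moved. First I finish the turn and tilt.

Emit:
carry_out(
  plan=[
    {"tx": -10,"ty": 0,"tz": 0,"rx": 0,"ry": 0,"rz": -0.125},
    {"tx": -10,"ty": 0,"tz": 0,"rx": 0,"ry": 0,"rz": -0.12},
    {"tx": -10,"ty": 0,"tz": 0,"rx": 0,"ry": 0,"rz": -0.1},
    {"tx": -8,"ty": 0,"tz": 0,"rx": -0.0085,"ry": -0.14,"rz": 0},
    {"tx": 0,"ty": 0,"tz": 0,"rx": -0.0085,"ry": -0.14,"rz": 0},
    {"tx": 0,"ty": 0,"tz": 0,"rx": -0.0085,"ry": -0.14,"rz": 0},
    {"tx": 0,"ty": 0,"tz": 0,"rx": -0.0085,"ry": -0.14,"rz": 0},
    {"tx": 0,"ty": 0,"tz": 0,"rx": -0.0085,"ry": -0.14,"rz": 0},
    {"tx": 0,"ty": 0,"tz": 0,"rx": 0,"ry": 0,"rz": 0},
    {"tx": 0,"ty": 0,"tz": 0,"rx": 0,"ry": 0,"rz": 0},
  ],
)

```text
time: 12.25
tool_pos: [473.9, -276.5, 155.1]
tcp_rot: [-3.126, -0.59, -0.051]
contact_force: [0.1, -0.5, -0.1]
grip_width: 0.2
finger_force: 0.0
```

```bash
python3 w.py w4 33; python3 -c "
from plant import bot
print(bot.get_obs()['joint_positions'])"
```

```text
12.25 [ 473.90789067 -276.54563144  155.14447115] [-3.12617014 -0.59035877 -0.05083848] [ 0.0615321  -0.46480997 -0.10654728]
3483.0 ((278.5, 47.0), (94.0, 89.0), 90.0)
[[ 839.1 -189.1   33. ]
 [ 833.2 -291.4   33. ]
 [ 701.5 -285.7   33. ]
 [ 706.3 -194.    33. ]] [ 770.  -240.1   33. ]
9060.0 ((559.4220581054688, 157.5734100341797), (256.1227722167969, 46.26301574707031), 73.3007583618164)
[[ 760.8 -480.6   33. ]
 [ 776.9 -532.6   33. ]
 [ 501.6 -528.4   33. ]
 [ 492.  -488.    33. ]] [ 632.8 -507.4   33. ]
[-0.93264742  0.28997257  2.01327242  0.84739533  0.62694784  0.03257095]
```

View pics/w4.png

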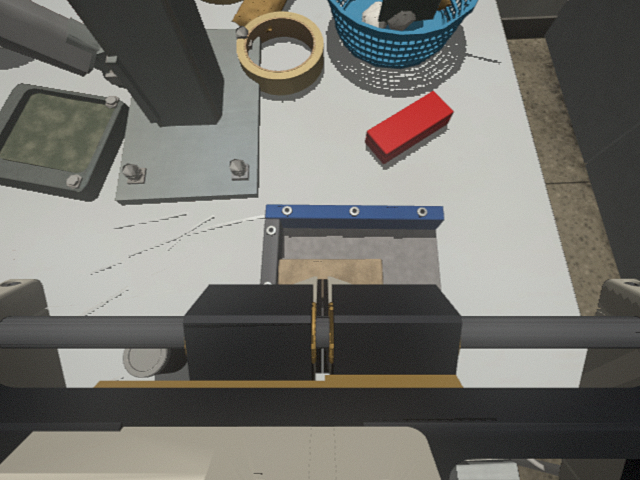

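The stone lies on the bed at (330,272) with its left end at the stop (column 279), unmoved by the release. The can at (146,360) is clear. I add a little tilt, then descend on the near side of the stone.

Emit:
carry_out(
  plan=[
    {"tx": -1,"ty": -1.5,"tz": 0,"rx": -0.003,"ry": -0.05,"rz": 0},
    {"tx": -1,"ty": -1.5,"tz": 0,"rx": -0.003,"ry": -0.05,"rz": 0},
    {"tx": -1,"ty": -1,"tz": 0,"rx": -0.002,"ry": -0.03,"rz": 0},
    {"tx": 0,"ty": 0,"tz": -20,"rx": 0,"ry": 0,"rz": 0},
    {"tx": 0,"ty": 0,"tz": -25,"rx": 0,"ry": 0,"rz": 0},
    {"tx": 0,"ty": 0,"tz": -25,"rx": 0,"ry": 0,"rz": 0},
    {"tx": 0,"ty": 0,"tz": -25,"rx": 0,"ry": 0,"rz": 0},
    {"tx": 0,"ty": 0,"tz": -15,"rx": 0,"ry": 0,"rz": 0},
    {"tx": 0,"ty": 0,"tz": -10,"rx": 0,"ry": 0,"rz": 0},
    {"tx": 0,"ty": 0,"tz": 0,"rx": 0,"ry": 0,"rz": 0},
    {"tx": 0,"ty": 0,"tz": 0,"rx": 0,"ry": 0,"rz": 0},
    {"tx": 0,"ty": 0,"tz": 0,"rx": 0,"ry": 0,"rz": 0},
  ],
)

```text
time: 13.5
tool_pos: [471.9, -280.4, 35.9]
tcp_rot: [-3.13, -0.724, -0.046]
contact_force: [-0.3, 0.8, 0.6]
grip_width: 0.5
finger_force: 0.0
```

```bash
python3 -c "
from plant import bot
o=bot.get_obs();print(o['joint_positions'],o['tool_pos'],o['tcp_rot'])"
```

```text
[-1.01277518  0.58335837  2.19268007  1.70524722  0.59031779 -0.99363849] [ 471.90225074 -280.37859438   35.93666213] [-3.13023115 -0.72387002 -0.04577828]
```

Emit:
carry_out(
  plan=[
    {"tx": 0,"ty": 0,"tz": -8,"rx": 0,"ry": 0,"rz": 0},
    {"tx": 0,"ty": 0,"tz": -7,"rx": 0,"ry": 0,"rz": 0},
    {"tx": 4,"ty": -0.24,"tz": 0,"rx": 0,"ry": 0,"rz": 0},
    {"tx": 4,"ty": -0.24,"tz": 0,"rx": 0,"ry": 0,"rz": 0},
    {"tx": 4,"ty": -0.24,"tz": 0,"rx": 0,"ry": 0,"rz": 0},
    {"tx": 4,"ty": -0.24,"tz": 0,"rx": 0,"ry": 0,"rz": 0},
    {"tx": 4,"ty": -0.24,"tz": 0,"rx": 0,"ry": 0,"rz": 0},
    {"tx": 4,"ty": -0.24,"tz": 0,"rx": 0,"ry": 0,"rz": 0},
    {"tx": 4,"ty": -0.24,"tz": 0,"rx": 0,"ry": 0,"rz": 0},
    {"tx": 4,"ty": -0.24,"tz": 0,"rx": 0,"ry": 0,"rz": 0},
    {"tx": 4,"ty": -0.24,"tz": 0,"rx": 0,"ry": 0,"rz": 0},
    {"tx": 0,"ty": 0,"tz": 0,"rx": 0,"ry": 0,"rz": 0},
  ],
)

```text
time: 14.7
tool_pos: [507.7, -282.4, 20.2]
tcp_rot: [-3.129, -0.723, -0.047]
contact_force: [-0.4, 0.7, -0.1]
grip_width: 0.5
finger_force: 0.1
```

Emit:
carry_out(
  plan=[
    {"tx": 2,"ty": -0.12,"tz": 0,"rx": 0,"ry": 0,"rz": 0},
    {"tx": 2,"ty": -0.12,"tz": 0,"rx": 0,"ry": 0,"rz": 0},
    {"tx": 2,"ty": -0.12,"tz": 0,"rx": 0,"ry": 0,"rz": 0},
    {"tx": 0,"ty": 0,"tz": 0,"rx": 0,"ry": 0,"rz": 0},
    {"tx": 0,"ty": 0,"tz": 0,"rx": 0,"ry": 0,"rz": 0},
  ],
)

```text
time: 15.2
tool_pos: [513.2, -282.7, 20.1]
tcp_rot: [-3.129, -0.723, -0.048]
contact_force: [-0.3, 0.0, 0.7]
grip_width: 0.4
finger_force: 0.1
```

Emit:
carry_out(
  plan=[
    {"tx": 2,"ty": -0.12,"tz": 0,"rx": 0,"ry": 0,"rz": 0},
    {"tx": 2,"ty": -0.12,"tz": 0,"rx": 0,"ry": 0,"rz": 0},
    {"tx": 1,"ty": -0.06,"tz": 0,"rx": 0,"ry": 0,"rz": 0},
    {"tx": 0,"ty": 0,"tz": 0,"rx": 0,"ry": 0,"rz": 0},
    {"tx": 0,"ty": 0,"tz": 0,"rx": 0,"ry": 0,"rz": 0},
  ],
)

```text
time: 15.7
tool_pos: [518.2, -283.0, 20.2]
tcp_rot: [-3.129, -0.723, -0.047]
contact_force: [0.0, 0.2, 0.1]
grip_width: 0.3
finger_force: 0.1
```

Emit:
carry_out(
  plan=[
    {"tx": 1,"ty": -0.06,"tz": 0,"rx": 0,"ry": 0,"rz": 0},
    {"tx": 1,"ty": -0.06,"tz": 0,"rx": 0,"ry": 0,"rz": 0},
    {"tx": 0,"ty": 0,"tz": 0,"rx": 0,"ry": 0,"rz": 0},
    {"tx": 0,"ty": 0,"tz": 0,"rx": 0,"ry": 0,"rz": 0},
  ],
)

```text
time: 16.1
tool_pos: [520.2, -283.1, 20.1]
tcp_rot: [-3.129, -0.723, -0.048]
contact_force: [-1.1, 0.3, 0.5]
grip_width: 0.4
finger_force: 0.3
```

Emit:
carry_out(
  plan=[
    {"tx": 1,"ty": -0.06,"tz": 0,"rx": 0,"ry": 0,"rz": 0},
    {"tx": 1,"ty": -0.06,"tz": 0,"rx": 0,"ry": 0,"rz": 0},
    {"tx": 0,"ty": 0,"tz": 0,"rx": 0,"ry": 0,"rz": 0},
    {"tx": 0,"ty": 0,"tz": 0,"rx": 0,"ry": 0,"rz": 0},
  ],
)

```text
time: 16.5
tool_pos: [521.2, -283.1, 19.8]
tcp_rot: [-3.129, -0.721, -0.049]
contact_force: [-9.1, 0.4, 3.5]
grip_width: 0.4
finger_force: 4.5
```

```bash
python3 w.py w5 33 | head -1
```

```text
16.5 [ 521.24108034 -283.11198942   19.83794935] [-3.12876769 -0.72120278 -0.04857332] [-9.10285758  0.37432736  3.47037067]
```

View pics/w5.png

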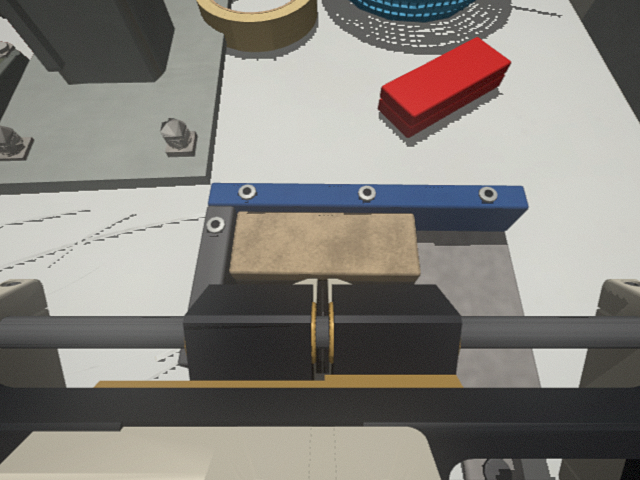

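The wrist view shows the stone's top at (325,245), with its long side parallel to and against the blue fence (rows 212–214) and its left end at column 233, next to the stop edge at column 232. I'll check the gap numerically.

Run:
```python
from h import *
np.set_printoptions(suppress=True,precision=1)
b=cv2.imread("pics/w5.png");m=dict(np.load("w5.npz"))
th=-0.0605; R=np.array([[np.cos(th),-np.sin(th)],[np.sin(th),np.cos(th)]]);O=np.array([516.2,-304.7])
J=lambda uv,z:(ray(m,uv,z)[:,:2]-O)@R
print("stone top LF,RF,LN,RN",J([(235,213),(414,213.5),(231,274),(420,274.5)],33))
print("stop top inner edge",J([(234,208),(231,235)],38),"fence right end",J([(527,206)],38))
g=cv2.cvtColor(b,cv2.COLOR_BGR2GRAY).astype(int)
for r in(225,245,265):print(r,b[r,222:242].tolist())
cv2.imwrite("pics/w5c.png",cv2.resize(b[175:290,195:285],None,fx=6,fy=5,interpolation=cv2.INTER_NEAREST))
```

```text
stone top LF,RF,LN,RN [[ 42.   66.9]
 [ 43.1 -23.9]
 [  9.1  64.5]
 [ 10.4 -23.6]]
stop top inner edge [[42.  66.2]
 [27.  65.7]] fence right end [[ 45.3 -78.4]]
225 [[219, 228, 229], [188, 196, 196], [120, 125, 126], [92, 94, 95], [110, 113, 114], [110, 110, 112], [105, 108, 108], [97, 97, 98], [78, 81, 81], [63, 66, 68], [56, 59, 61], [51, 53, 55], [54, 55, 54], [74, 86, 91], [106, 128, 143], [123, 154, 172], [135, 165, 186], [133, 164, 185], [137, 167, 187], [135, 165, 185]]
245 [[112, 113, 115], [112, 115, 115], [114, 116, 116], [106, 110, 111], [91, 94, 94], [85, 85, 86], [65, 69, 69], [57, 59, 60], [54, 54, 55], [52, 54, 55], [72, 83, 89], [100, 123, 138], [120, 146, 166], [128, 158, 179], [127, 158, 180], [127, 157, 178], [128, 156, 178], [122, 153, 172], [121, 151, 170], [123, 149, 170]]
265 [[106, 106, 107], [93, 93, 95], [79, 81, 80], [67, 68, 70], [53, 56, 59], [49, 53, 53], [48, 52, 51], [56, 61, 65], [83, 101, 112], [108, 134, 150], [116, 143, 161], [122, 150, 170], [127, 155, 175], [124, 153, 172], [126, 156, 174], [123, 154, 173], [118, 147, 166], [121, 149, 167], [122, 152, 174], [125, 155, 178]]
```

View pics/w5c.png

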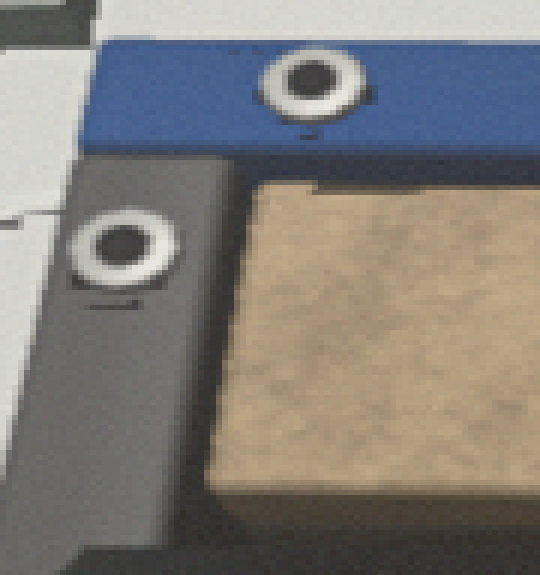

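A gap of about 1 mm to the stop may remain. I'll back off, go round to the open (-y) end, and nudge the stone home against the stop.

Emit:
carry_out(
  plan=[
    {"tx": -6,"ty": 0.4,"tz": 1,"rx": 0,"ry": 0,"rz": 0},
    {"tx": -12,"ty": 0.7,"tz": 1,"rx": 0,"ry": 0,"rz": 0},
    {"tx": -1.2,"ty": -20,"tz": 0,"rx": 0,"ry": 0,"rz": 0},
    {"tx": -1.8,"ty": -30,"tz": 0,"rx": 0,"ry": 0,"rz": 0},
    {"tx": -1.8,"ty": -30,"tz": 0,"rx": 0,"ry": 0,"rz": 0},
    {"tx": 0,"ty": 0,"tz": 0,"rx": 0,"ry": 0,"rz": 0},
    {"tx": 10,"ty": -0.6,"tz": 0,"rx": 0,"ry": 0,"rz": 0},
    {"tx": 15,"ty": -0.9,"tz": 0,"rx": 0,"ry": 0,"rz": 0},
    {"tx": 12,"ty": -0.7,"tz": 0,"rx": 0,"ry": 0,"rz": 0},
    {"tx": 4,"ty": -0.2,"tz": 0,"rx": 0,"ry": 0,"rz": 0},
    {"tx": 0,"ty": 0,"tz": 0,"rx": 0,"ry": 0,"rz": 0},
    {"tx": 0,"ty": 0,"tz": 0,"rx": 0,"ry": 0,"rz": 0},
  ],
)

```text
time: 17.75
tool_pos: [540.2, -363.6, 21.9]
tcp_rot: [-3.128, -0.722, -0.047]
contact_force: [0.2, -0.3, 0.7]
grip_width: 0.7
finger_force: 0.0
```

```bash
python3 w.py w6 33 | head -1
```

```text
17.75 [ 540.16714553 -363.58968679   21.90691498] [-3.12805862 -0.72236143 -0.0474593 ] [ 0.17466173 -0.33702329  0.71687778]
```

View pics/w6.png

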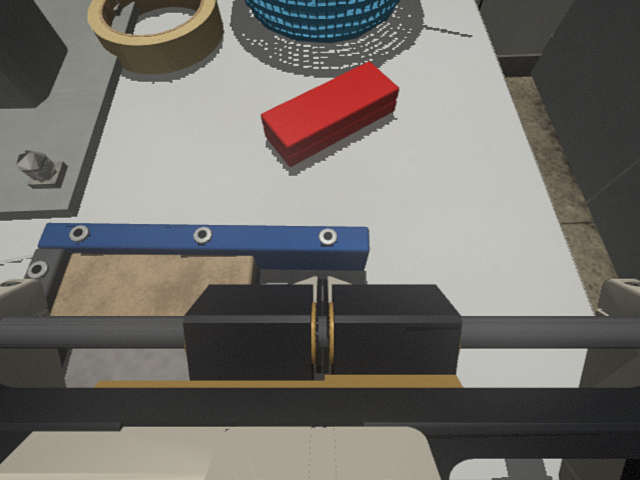

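The stone's free end is at column 255 and the closed fingertips are at 297–345, in line with it. I nudge toward +y in small steps, watching the force.

Emit:
carry_out(
  plan=[
    {"tx": 0.3,"ty": 5,"tz": 0,"rx": 0,"ry": 0,"rz": 0},
    {"tx": 0.3,"ty": 5,"tz": 0,"rx": 0,"ry": 0,"rz": 0},
    {"tx": 0.12,"ty": 2,"tz": 0,"rx": 0,"ry": 0,"rz": 0},
    {"tx": 0,"ty": 0,"tz": 0,"rx": 0,"ry": 0,"rz": 0},
    {"tx": 0,"ty": 0,"tz": 0,"rx": 0,"ry": 0,"rz": 0},
  ],
)

```text
time: 18.3
tool_pos: [541.1, -352.5, 22.2]
tcp_rot: [-3.129, -0.723, -0.048]
contact_force: [0.6, 0.1, -0.2]
grip_width: 0.4
finger_force: 0.0
```

Emit:
carry_out(
  plan=[
    {"tx": 0.12,"ty": 2,"tz": 0,"rx": 0,"ry": 0,"rz": 0},
    {"tx": 0.06,"ty": 1,"tz": 0,"rx": 0,"ry": 0,"rz": 0},
    {"tx": 0,"ty": 0,"tz": 0,"rx": 0,"ry": 0,"rz": 0},
    {"tx": 0,"ty": 0,"tz": 0,"rx": 0,"ry": 0,"rz": 0},
  ],
)

```text
time: 18.7
tool_pos: [541.3, -349.5, 22.1]
tcp_rot: [-3.129, -0.723, -0.048]
contact_force: [-0.1, -1.0, -0.1]
grip_width: 0.3
finger_force: 0.0
```

Emit:
carry_out(
  plan=[
    {"tx": 0.12,"ty": 2,"tz": 0,"rx": 0,"ry": 0,"rz": 0},
    {"tx": 0.06,"ty": 1,"tz": 0,"rx": 0,"ry": 0,"rz": 0},
    {"tx": 0,"ty": 0,"tz": 0,"rx": 0,"ry": 0,"rz": 0},
    {"tx": 0,"ty": 0,"tz": 0,"rx": 0,"ry": 0,"rz": 0},
  ],
)

```text
time: 19.1
tool_pos: [541.4, -346.9, 22.2]
tcp_rot: [-3.13, -0.723, -0.048]
contact_force: [0.1, -1.5, 0.2]
grip_width: 0.3
finger_force: 1.0
```

Emit:
carry_out(
  plan=[
    {"tx": 0.06,"ty": 1,"tz": 0,"rx": 0,"ry": 0,"rz": 0},
    {"tx": 0,"ty": 0,"tz": 0,"rx": 0,"ry": 0,"rz": 0},
    {"tx": 0,"ty": 0,"tz": 0,"rx": 0,"ry": 0,"rz": 0},
  ],
)

```text
time: 19.4
tool_pos: [541.4, -346.8, 22.3]
tcp_rot: [-3.131, -0.723, -0.048]
contact_force: [-0.9, -5.8, 0.1]
grip_width: 0.6
finger_force: 2.6
```

Emit:
carry_out(
  plan=[
    {"tx": 0.06,"ty": 1,"tz": 0,"rx": 0,"ry": 0,"rz": 0},
    {"tx": 0,"ty": 0,"tz": 0,"rx": 0,"ry": 0,"rz": 0},
    {"tx": 0,"ty": 0,"tz": 0,"rx": 0,"ry": 0,"rz": 0},
  ],
)

```text
time: 19.7
tool_pos: [541.4, -346.8, 22.5]
tcp_rot: [-3.133, -0.723, -0.048]
contact_force: [-1.7, -8.2, -0.5]
grip_width: 0.5
finger_force: 3.7
```

The stone's end is home: it stopped moving while the force rose to 8 N. Now I go up and round to line up for the slanting push on the stone's near top edge, at mid-length.

Emit:
carry_out(
  plan=[
    {"tx": -0.3,"ty": -5,"tz": 0,"rx": 0,"ry": 0,"rz": 0},
    {"tx": -0.3,"ty": -5,"tz": 5,"rx": 0,"ry": 0,"rz": 0},
    {"tx": -5,"ty": 0,"tz": 20,"rx": 0,"ry": 0,"rz": 0},
    {"tx": -10,"ty": 10,"tz": 20,"rx": 0,"ry": 0,"rz": 0},
    {"tx": -10,"ty": 30,"tz": 0,"rx": 0,"ry": 0,"rz": 0},
    {"tx": 0,"ty": 30,"tz": 0,"rx": 0,"ry": 0,"rz": 0},
    {"tx": 0,"ty": 2,"tz": -10,"rx": 0,"ry": 0,"rz": 0},
    {"tx": 0,"ty": 0,"tz": -10,"rx": 0,"ry": 0,"rz": 0},
    {"tx": 0,"ty": 0,"tz": 0,"rx": 0,"ry": 0,"rz": 0},
    {"tx": 0,"ty": 0,"tz": 0,"rx": 0,"ry": 0,"rz": 0},
    {"tx": 0,"ty": 0,"tz": 0,"rx": 0,"ry": 0,"rz": 0},
  ],
)

```text
time: 20.8
tool_pos: [516.1, -282.7, 47.5]
tcp_rot: [-3.129, -0.723, -0.047]
contact_force: [-0.6, 0.1, -0.2]
grip_width: 0.6
finger_force: 0.0
```

Emit:
carry_out(
  plan=[
    {"tx": 3.3,"ty": -0.2,"tz": -3.7,"rx": 0,"ry": 0,"rz": 0},
    {"tx": 3.3,"ty": -0.2,"tz": -3.7,"rx": 0,"ry": 0,"rz": 0},
    {"tx": 2,"ty": -0.1,"tz": -2.2,"rx": 0,"ry": 0,"rz": 0},
    {"tx": 0.7,"ty": 0,"tz": -0.8,"rx": 0,"ry": 0,"rz": 0},
    {"tx": 0,"ty": 0,"tz": 0,"rx": 0,"ry": 0,"rz": 0},
    {"tx": 0,"ty": 0,"tz": 0,"rx": 0,"ry": 0,"rz": 0},
  ],
)

```text
time: 21.4
tool_pos: [525.3, -283.0, 36.7]
tcp_rot: [-3.129, -0.723, -0.048]
contact_force: [-0.6, -0.4, -0.1]
grip_width: 0.8
finger_force: 0.0
```

Emit:
carry_out(
  plan=[
    {"tx": 0.7,"ty": 0,"tz": -0.8,"rx": 0,"ry": 0,"rz": 0},
    {"tx": 0.7,"ty": 0,"tz": -0.8,"rx": 0,"ry": 0,"rz": 0},
    {"tx": 0,"ty": 0,"tz": 0,"rx": 0,"ry": 0,"rz": 0},
    {"tx": 0,"ty": 0,"tz": 0,"rx": 0,"ry": 0,"rz": 0},
  ],
)

```text
time: 21.8
tool_pos: [526.6, -283.0, 35.1]
tcp_rot: [-3.129, -0.723, -0.048]
contact_force: [-0.3, -0.4, 0.5]
grip_width: 0.3
finger_force: 0.0
```

Emit:
carry_out(
  plan=[
    {"tx": 0.7,"ty": 0,"tz": -0.8,"rx": 0,"ry": 0,"rz": 0},
    {"tx": 0.7,"ty": 0,"tz": -0.8,"rx": 0,"ry": 0,"rz": 0},
    {"tx": 0,"ty": 0,"tz": 0,"rx": 0,"ry": 0,"rz": 0},
    {"tx": 0,"ty": 0,"tz": 0,"rx": 0,"ry": 0,"rz": 0},
  ],
)

```text
time: 22.2
tool_pos: [528.1, -283.0, 33.5]
tcp_rot: [-3.129, -0.723, -0.048]
contact_force: [0.0, 0.2, -0.4]
grip_width: 0.6
finger_force: 0.1
```

Emit:
carry_out(
  plan=[
    {"tx": 0.7,"ty": 0,"tz": -0.8,"rx": 0,"ry": 0,"rz": 0},
    {"tx": 0.7,"ty": 0,"tz": -0.8,"rx": 0,"ry": 0,"rz": 0},
    {"tx": 0,"ty": 0,"tz": 0,"rx": 0,"ry": 0,"rz": 0},
    {"tx": 0,"ty": 0,"tz": 0,"rx": 0,"ry": 0,"rz": 0},
  ],
)

```text
time: 22.6
tool_pos: [529.0, -283.1, 32.6]
tcp_rot: [-3.13, -0.723, -0.048]
contact_force: [-9.3, 0.7, 12.0]
grip_width: 0.4
finger_force: 7.7
```

Slanting contact made: about 9 N to the fence and 12 N down. I'll firm it up.

Emit:
carry_out(
  plan=[
    {"tx": 0.6,"ty": 0,"tz": -0.4,"rx": 0,"ry": 0,"rz": 0},
    {"tx": 0.6,"ty": 0,"tz": -0.4,"rx": 0,"ry": 0,"rz": 0},
    {"tx": 0,"ty": 0,"tz": 0,"rx": 0,"ry": 0,"rz": 0},
    {"tx": 0,"ty": 0,"tz": 0,"rx": 0,"ry": 0,"rz": 0},
    {"tx": 0,"ty": 0,"tz": 0,"rx": 0,"ry": 0,"rz": 0},
  ],
)

```text
time: 23.1
tool_pos: [529.4, -283.2, 32.2]
tcp_rot: [-3.13, -0.723, -0.048]
contact_force: [-21.5, 2.4, 21.7]
grip_width: 0.3
finger_force: 15.1
```

Emit:
carry_out(
  plan=[
    {"tx": 0,"ty": 0,"tz": 0,"rx": 0,"ry": 0,"rz": 0},
    {"tx": 0,"ty": 0,"tz": 0,"rx": 0,"ry": 0,"rz": 0},
    {"tx": 0,"ty": 0,"tz": 0,"rx": 0,"ry": 0,"rz": 0},
    {"tx": 0,"ty": 0,"tz": 0,"rx": 0,"ry": 0,"rz": 0},
    {"tx": 0,"ty": 0,"tz": 0,"rx": 0,"ry": 0,"rz": 0},
  ],
)

```text
time: 23.6
tool_pos: [529.4, -283.2, 32.2]
tcp_rot: [-3.13, -0.723, -0.048]
contact_force: [-20.6, 3.0, 21.4]
grip_width: 0.7
finger_force: 15.1
```

Run:
```python
from h import *
m=bot.camera_model("wrist"); b=bot.capture("wrist")[:,:,::-1].copy(); cv2.imwrite("pics/w7.png",b)
np.set_printoptions(suppress=True,precision=1)
k=cv2.inRange(cv2.cvtColor(b,cv2.COLOR_BGR2HSV),(10,50,60),(28,200,255)); k[285:]=0;k[:180]=0;k[:,:150]=0;k[:,500:]=0
k=cv2.morphologyEx(k,cv2.MORPH_OPEN,np.ones((5,5)))
c=max(cv2.findContours(k,0,2)[0],key=cv2.contourArea)[:,0]
th=-0.0605; R=np.array([[np.cos(th),-np.sin(th)],[np.sin(th),np.cos(th)]]);O=np.array([516.2,-304.7])
s=c.sum(1);d=c[:,0]-c[:,1]
P=[c[s.argmin()],c[d.argmax()]]
print("far corners px",P,"jig (expect 44,66 / 44,-24):",(ray(m,P,33)[:,:2]-O)@R, bot.get_obs()["contact_force"])
```

```text
far corners px [array([242, 237], dtype=int32), array([410, 241], dtype=int32)] jig (expect 44,66 / 44,-24): [[ 42.8  65.5]
 [ 41.9 -23.3]] [-21.4   2.8  20.8]
```

The push is steady at about 21 N to the fence and 21 N down. The stone measures home within camera accuracy, so I'm handing it in.

```bash
python3 -c "
from plant import bot
print(bot.close_job())"
```

```text
the job is handed in; nothing more can be done
None
```

The whetstone lies flat on the bed, against the end stop and along the blue fence to within camera accuracy (about 2 mm), held by one steady slanting push (about 21 N to the fence, 21 N down) when I handed the job in at about 24 s; I never touched the film can, gem box or frame.

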